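Load a pedal into the cam-clamp fixture

TASK

Load the pedal that lies on the clamping fixture so that its spindle can be unscrewed, by pushing alone, without picking it up or tipping it. Push the pedal back flat against the long fence and along it until its spindle has gone through the notch and its body sits square against the end stop; then push the lever round, clockwise seen from above, as far as it goes, so that the cam holds the pedal tight. Leave the other things on the bench as they are.

Things in the scene. Friction and masses are not known exactly. Their poses are not given: they have to be found in the camera images.
- fixture: Clamping fixture, fixed to the bench: aluminium plate 150 (x) by 260 (y) mm, 10 mm thick, with a steel fence along its far edge, a notched end stop at its -y (right) end and a cam clamp at its near side. Origin: centre of the plate's underside, on the bench; x away from the robot at yaw 0, y along the fence. A fixed pin 18 mm high stands at x = -69, y = -92 mm, on the right of the open lever.
- fence_face (a point): Middle of the fence's flat face that looks toward the pedal, 19 mm above the bench: the plane x = +55 mm of the fixture, from y = -120 to +116 mm, straight and upright. The fence is 16 mm thick, its top 28 mm above the bench. A skewed pedal can jam with one corner on it when pushed in the middle; pushing nearer the end that stands off lays it flat. Axes as the fixture's.
- stop_notch (a point): Middle of the notch at the end stop's face toward the pedal, 20 mm above the bench: the plane y = -106 mm of the fixture, from x = -21 to +55 mm, 14 mm thick, top 30 mm above the bench. The notch goes right through, 23 mm wide, open at the top, centred on x = +21.4 mm. Axes as the fixture's.
- home_mark (a point): Where the middle of the pedal body comes to lie when it is home against fence and stop: fixture x = +21.4, y = -61 mm, 20 mm above the bench. Axes as the fixture's.
- pedal_center (a point): Black flat pedal lying on the fixture's plate: middle of its body, half-way up, 20 mm above the bench. The body is a box 67 mm (its x) by 90 mm (its y), 20 mm high, 0.2 kg, that slides on the plate. The spindle, 14 mm thick and 30 mm long, sticks out of the middle of its short +y end; at the start it points within 12 degrees of the fixture's -y, toward the notch.
- spindle_tip (a point): Free end of that pedal's spindle, 75 mm from the middle of the body along the body's +y, 21 mm above the bench.
- cam (a joint): Angle of the cam lever in rad, growing clockwise seen from above: at 0, fully open, the lever points to fixture -x (the robot), 15 degrees to the right of it; at 1.57, its hard stop, to fixture +y, 15 degrees to the near side. Stiff: about 2 N at the grip turns it and it stays put. Below 0.3 it is 4 mm clear of a pedal on the fence; with the pedal home it meets it near 1.1, then squeezes up to the stop.
- lever_grip (a point): Middle of the lever's black round grip, 64 mm from the pivot, 27 mm above the bench; the grip is 15 mm thick and reaches from about 40 to 90 mm from the pivot. The lever's direction is that from the pivot to this point.
- cam_pivot (a point): Upright axis of the cam, 20 mm above the bench (fixture x = -38, y = -68 mm). The cam is a steel disc of 20 mm radius, 7 mm off this axis; with the bolt head it stands 26 mm above the plate.
- other_pedal: The second pedal of the pair, loose on the bench off the fixture, 68 x 120 x 20 mm, origin in the middle of its underside. Leave alone.
- white_jar: White screw-top jar with a black lid, 57 mm across, 91 mm high, origin at its foot. Leave alone.
- bearing: Sealed bearing, 30 mm across, 12 mm high, origin at its underside. Leave alone.
- spanner: Combination spanner, 170 x 39 x 10 mm, lying along its x, origin in the middle of its underside. Leave alone.
- y_wrench: Three-way hex wrench, 115 x 132 x 20 mm, origin in the middle of its underside. Leave alone.
- brush: Wooden wire brush, 24 x 165 x 34 mm, lying along its y, origin in the middle of its underside. Leave alone.
- tape_roll: Roll of black tape, 66 mm across, 19 mm high, origin in the middle of its underside. Leave alone.
Mind the look-alikes: they are no part of the job. Leave any brown look-alike of the part that bears pedal_center alone.

How it is judged:
On the way:
1. the pedal is pushed home, flat on the fence, its spindle through the notch, while the lever is still open (x of pedal_center in the frame of fixture between 0.0165 and 0.0265 m and y of pedal_center in the frame of fixture below -0.057 m and angle between the y axis of pedal_center and the y axis of fixture, either way round below 0.07 rad and value of joint cam below 0.8 rad), for 0.1 s.
At the end, for the whole second after the job is handed in: The pedal's body lies within 2.5 mm of the fence and of the end stop, square to within 0.04 rad (2 degrees), its spindle through the notch, and at rest; the lever is past 1.25 rad and the cam presses on the pedal with more than 3 N (x of pedal_center in the frame of fixture between 0.0189 and 0.0239 m and y of pedal_center in the frame of fixture between -0.064 and -0.0585 m and angle between the y axis of pedal_center and the y axis of fixture, either way round below 0.04 rad and value of joint cam above 1.25 rad and contact force between cam and pedal above 3 N and linear speed of pedal below 0.01 m/s); the robot touches nothing.
It fails at once if the pedal is lifted or tipped off the plate (height (world z) of pedal_center above 0.027 m or angle between pedal_center's own z axis and vertical above 0.15 rad).
It fails at once if another thing on the bench is moved by more than 20 mm (distance of any of other_pedal, white_jar, bearing, spanner, y_wrench, brush, tape_roll from where it was at the start of the episode above 0.02 m).
It also fails if it takes over 58 s, if anything falls off the work surface, if the arm or the gripper's body presses on something with over 40 N, if the wrist force passes 120 N, or if a joint passes its speed limit or range.

ROBOT

A 6-joint arm with a two-finger parallel gripper is mounted at the origin on a cart in front of the work surface, level with it; the furniture and walls round the work are solid. World frame = base frame: x ahead of the robot, y to its left, z up, the work surface at z = 0. Lengths are in m, angles in rad, forces in N, time in s.
With the tool pointing down it reaches from about 0.35 to 0.975 m from the base axis. Payload 7.1 kg.
Tool frame: the origin (TCP) lies on the centre line of the jaws, within the pads' length; the fingertips stand 11 mm ahead of it and the grasp point (between the pads) lies 8 mm behind it; z points along the fingers, x is the direction in which the jaws open and shut, and the axes are right-handed (so a half turn about z gives the same grasp; the last joint's range is limited). The gripper opens to 88 mm and grips with 3 to 60 N. Pads are 20 mm wide; open, the fingers measure 115 mm over their backs; the gripper's body (75 mm by 178 mm) begins 61 mm behind the grasp point.
Start: joints at [1.171, 0.423, 1.63, -0, 1.089, -0.019], TCP at [0.232, 0.58, 0.234] pointing down, gripper open.
Joint ranges: [-3, 3], [-0.9, 2.11], [0.09, 2.58], [-1.31, 4.45], [0.11, 2.69], [-2.54, 2.54]. Speed limits (rad/s): [2.39, 2.39, 3.01, 3.14, 3.14, 3.14].

INTERFACE

Orientations are given as a unit quaternion [w, x, y, z].
In Python, from bench import * gives the robot as it stands. The module is installed in compiled form; this text tells all that it offers.
- The arm moves only by the shell command python3 -m jog 'ROWS' [FORCE]. ROWS is JSON, a list of rows, each a list of 7 numbers: the turn, a rotation vector about the world's x, y, z in rad, then the shift along the world's x, y, z in cm, then the opening, from 0 (shut) to 1 (fully open). In form: [[wx, wy, wz, x, y, z, claw], ...]. A call has 1 to 10 rows; each row is the pose to reach, as a shift and turn from the pose commanded when the call began; what a row does not reach only later rows make up. A row lasts 1/10 s, in which the tool goes at most 50 mm and 8.59 degrees, less where a joint would pass 70% of its speed; a pose out of reach is approached as far as the arm can. A call with a gripper value outside its range is refused whole. The fingers move at their own pace and stop on an object; FORCE is the grip in N (left out, the last holds). Time passes only in rows, so rows that repeat a pose let the fingers close. It gives the time, the measured TCP pose, the force and the opening at its end, in the units of the state.
- state(): the state, without advancing time (a new reading comes with each control period).
- get_image(name): name is "scene" or "side" or "wrist"; returns the picture (420x560x3 uint8, red, green, blue); there is no depth.
- camera_info(name): a dict with "camera_matrix" (3x3 intrinsics, pixels), "origin" and "attitude" of the camera in the world. Camera axes: x right, y up, looking along -z (the intrinsics and any distortion apply to the point x, -y, -z); pixel columns grow to the right and rows downward; lengths in m; the calibration is good to about 2 mm. The wrist camera is an equidistant fisheye: a pixel r from the principal point sees the ray r / f radians off the axis. A picture is of the moment at which its call begins: read the wrist's pose just before it. camera_info takes no time and is no camera call; for the wrist camera it gives the pose at the moment of the call.
- close_job(): hands the job in, once; it reports no verdict.
The state is a dict: "clock": time; "q": joint angles; "joint_velocities": joint speeds; "joint_efforts": joint torques, N m; "tool_pos": TCP position; "tcp_rot": TCP orientation; "ft_force": force on the tool from outside, world axes, zero at the start; "torque": the same for the moment, N m; "width": finger opening in m.
Only numpy, scipy, OpenCV 4.12 (cv2) and the standard library are available. Lean on these libraries where they do the work, as an engineer would, in place of code of your own. Each camera call takes 0.05 s, during which the arm holds its last target. There are 200 camera calls.

## Working session

There is one attempt and no reset: what is moved stays moved. The work goes in short steps, Python scripts to look and compute and a shell command to move; the robot and the scene stay as the last step left them, time stands still between calls to the robot, and variables do not carry over. Pictures are saved under pics/ and viewed, about 8 in all and at most 12, crops included, and the job is handed in when it is done.

```bash
mkdir -p pics
python3 - <<'E'
from bench import *
import cv2
for n in ["scene","side"]:
    cv2.imwrite(f"pics/{n}0.png",cv2.cvtColor(get_image(n),cv2.COLOR_RGB2BGR)); i=camera_info(n); print(n,i)
s=state(); print(s)
E
```

```text
scene {'camera_matrix': array([[521.36067649,   0.        , 273.93050322],
       [  0.        , 521.36067649, 206.62779037],
       [  0.        ,   0.        ,   1.        ]]), 'origin': array([-0.32888957,  0.86496275,  0.78935194]), 'attitude': array([-0.43019552, -0.22205659,  0.40037893,  0.77802275])}
side {'camera_matrix': array([[405.05656267,   0.        , 276.14521079],
       [  0.        , 405.05656267, 208.13555846],
       [  0.        ,   0.        ,   1.        ]]), 'origin': array([0.36471959, 1.17429879, 0.52381753]), 'attitude': array([-0.09441315, -0.04646338,  0.50058023,  0.85927105])}
{'clock': 0.1, 'q': array([ 1.17104492e+00,  4.23750800e-01,  1.63059126e+00, -4.29094642e-05,
        1.08857857e+00, -1.89961081e-02]), 'joint_velocities': array([-0.00032492, -0.00234135, -0.00093536, -0.00067826,  0.00054526,
        0.00233652]), 'joint_efforts': array([ 3.23370496e-04, -5.45617175e+01, -2.74326932e+01,  6.45268173e-02,
        1.88809651e-02,  2.80225080e-06]), 'tool_pos': array([0.23206475, 0.57981258, 0.23299668]), 'tcp_rot': array([ 3.77607996e-04,  8.28131235e-01,  5.60533867e-01, -5.46496720e-04]), 'ft_force': array([ 0.03616983, -0.23183613,  0.17887998]), 'torque': array([-0.01780607,  0.02252785,  0.00540768]), 'width': 0.08783641834766989}
```

View pics/scene0.png

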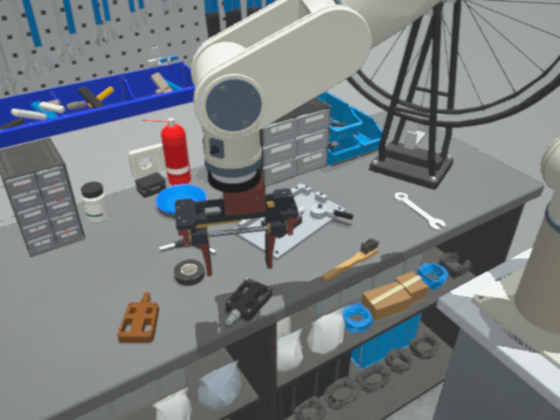

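View pics/side0.png

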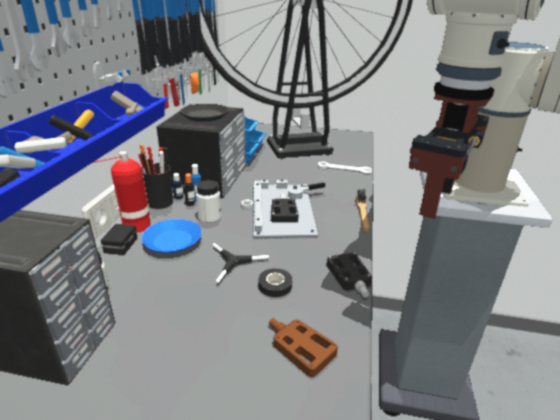

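The side view shows the fixture unobstructed around (284,208). In the scene view the arm hides it. I'll get a rough position from the plate corners at about (254,180), (313,181), (316,236) and (253,233).

```bash
cat > h.py <<'E'
from bench import *
import cv2, numpy as np
from scipy.spatial.transform import Rotation as R
def q(a): return R.from_quat(np.roll(a,-1))
def grab(n):
    i=camera_info(n); im=cv2.cvtColor(get_image(n),cv2.COLOR_RGB2BGR); return im,i
def cast(i,uv,z,fish=False):
    K=i["camera_matrix"]; uv=np.atleast_2d(uv).astype(float)
    a=(uv-K[:2,2])/[K[0,0],K[1,1]]
    if fish:
        r=np.linalg.norm(a,axis=1,keepdims=True)+1e-12
        d=np.c_[a/r*np.sin(r),np.cos(r)]
    else: d=np.c_[a,np.ones(len(a))]
    w=q(i["attitude"]).apply(d*[1,-1,-1]); o=i["origin"]
    return o+w*((z-o[2])/w[:,2:])
def proj(i,P,fish=False):
    K=i["camera_matrix"]; c=q(i["attitude"]).inv().apply(np.atleast_2d(P)-i["origin"])*[1,-1,-1]
    if fish:
        rr=np.linalg.norm(c[:,:2],axis=1,keepdims=True); a=c[:,:2]/rr*np.arctan2(rr,c[:,2:])
    else: a=c[:,:2]/c[:,2:]
    return a*[K[0,0],K[1,1]]+K[:2,2]
E
python3 - <<'E'
from h import *
i=camera_info("side")
print(cast(i,[[254,180],[313,181],[316,236],[253,233]],.01))
print(cast(i,[[284,208]],.03), cast(i,[[325,185]],.027))
w,i=grab("wrist"); print(i); cv2.imwrite("pics/w0.png",w)
im=cv2.imread("pics/side0.png")[165:245,235:335]
cv2.imwrite("pics/sc.png",cv2.resize(im,None,fx=6,fy=6,interpolation=2))
E
```

```text
[[0.6433557  0.14244157 0.01      ]
 [0.47475987 0.10794199 0.01      ]
 [0.42995856 0.39459776 0.01      ]
 [0.57367435 0.41576489 0.01      ]]
[[0.52012756 0.31881686 0.03      ]] [[0.43540103 0.16057201 0.027     ]]
{'camera_matrix': array([[325.1922621 ,   0.        , 276.59130199],
       [  0.        , 325.1922621 , 212.24898198],
       [  0.        ,   0.        ,   1.        ]]), 'origin': array([0.15910573, 0.60975646, 0.38383312]), 'attitude': array([ 0.81956166, -0.11878611, -0.07965973,  0.55485392])}
```

View pics/sc.png

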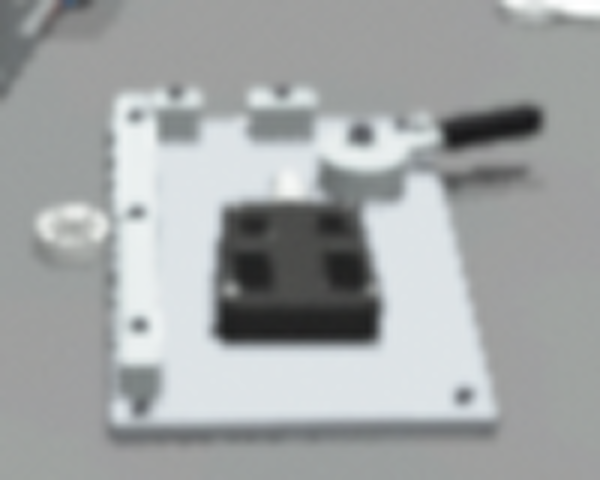

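View pics/w0.png

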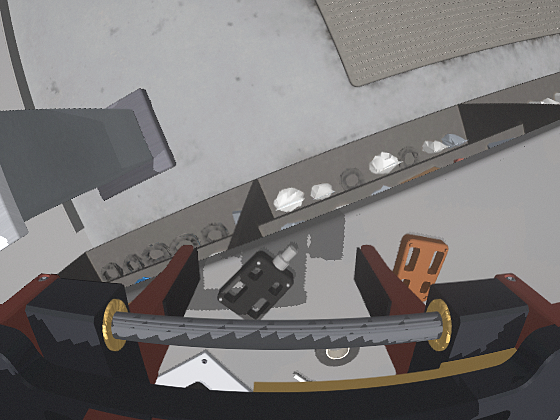

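The side crop shows the fence on the left (far side), the end stop at the top with the spindle pointing at its notch, the lever to the right, and the pedal standing off the fence. The fixture centre is near (0.53, 0.27), yaw about 9–10°. The wrist picture doesn't show the fixture yet. I'll move so the wrist camera sits above it.

```bash
python3 -m jog '[[0,0,-0.12,3,-4,0,0],[0,0,-0.24,6,-8,0,0],[0,0,-0.36,9,-12,0,0],[0,0,-0.48,12,-16,0,0],[0,0,-0.6,15,-20,0,0],[0,0,-0.72,18,-24,0,0],[0,0,-0.84,21,-28,0,0],[0,0,-0.96,24,-32,-1,0],[0,0,-1.03,27,-36,-2,0],[0,0,-1.03,30,-38,-3,0]]'
python3 -m jog '[[0,0,0,0,0,0,0],[0,0,0,0,0,0,0]]'
python3 - <<'E'
from h import *
w,i=grab("wrist"); print(i); cv2.imwrite("pics/w1.png",w); np.save("i1.npy",i,allow_pickle=True)
s,_=grab("side"); cv2.imwrite("pics/side1.png",s)
print(q(i["attitude"]).apply([0,0,-1]), state()["q"])
E
```

```text
clock: 1.15
tool_pos: [0.5328, 0.1973, 0.2033]
tcp_rot: [0.0, 0.997, 0.078, -0.0]
ft_force: [-0.4, 0.1, -0.2]
width: 0.0114
clock: 1.35
tool_pos: [0.5322, 0.1995, 0.203]
tcp_rot: [0.0, 0.997, 0.079, -0.001]
ft_force: [0.0, 0.3, -0.4]
width: 0.0005
{'camera_matrix': array([[325.1922621 ,   0.        , 276.59130199],
       [  0.        , 325.1922621 , 212.24898198],
       [  0.        ,   0.        ,   1.        ]]), 'origin': array([0.51910271, 0.27709794, 0.3539132 ]), 'attitude': array([ 0.98665259, -0.14237697, -0.01094773,  0.07826627])}
[ 0.04388984 -0.27923954 -0.95921789] [3.40107435e-01 3.77882703e-01 1.78097956e+00 2.35936854e-04
 9.83320558e-01 1.79339729e-01]
```

View pics/w1.png

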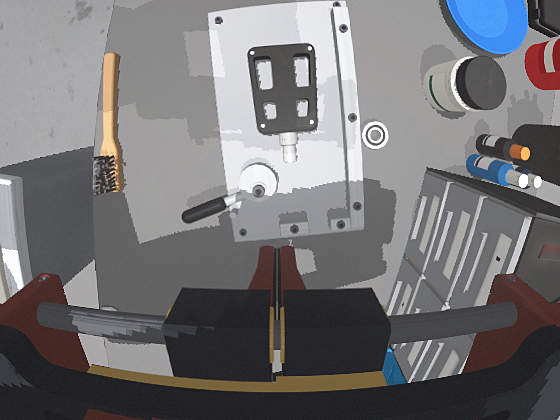

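The wrist view shows the plate with near-edge corners at (208,13) and (237,241). The pedal body spans about (248–317, 43–135), with the spindle tip near (290,162). The cam bolt is at (259,190), the lever grip at about (203,209), and the cabinet is on the far right. Next I'll measure these.

Run:
```python
from h import *
i=np.load("i1.npy",allow_pickle=True).item(); im=cv2.imread("pics/w1.png")
c=lambda uv,z: cast(i,uv,z,True)
hsv=cv2.cvtColor(im,cv2.COLOR_BGR2HSV)
m=((hsv[...,2]<95)).astype(np.uint8)
m[:, :215]=0;m[:,330:]=0;m[150:]=0;m[:35]=0
m=cv2.morphologyEx(m,cv2.MORPH_OPEN,np.ones((3,3)))
cs=cv2.findContours(m,0,1)[0]; k=max(cs,key=cv2.contourArea)
P=c(k[:,0,:],.03)[:,:2]
r=cv2.minAreaRect((P*1000).astype(np.float32)); print("pedal rect",r, cv2.boxPoints(r).round(1).tolist())
# plate near edge: bright transition per row
g=cv2.cvtColor(im,cv2.COLOR_BGR2GRAY).astype(float); pts=[]
for v in range(30,175,3):
    u=np.arange(200,240); d=np.diff(g[v-1:v+2,200:241].mean(0)); pts.append([200+d.argmax()+.5,v])
E=c(pts,.01)[:,:2]*1000
vx,vy,x0,y0=cv2.fitLine(E.astype(np.float32),cv2.DIST_HUBER,0,.01,.01).ravel(); 
print("near edge",x0,y0,"yaw",np.degrees(np.arctan2(-vx/vy,1)))
print("plate corners",c([[208,13],[237,241]],.01)[:,:2]*1000,"bolt",c([[259,190]],.036)*1000,"spindle",c([[290,162]],.021)*1000,"grip",c([[203,209]],.027)*1000)
print("jar top",c([[485,82]],.091)*1000,"cab",c([[427,168]],.0)*1000)
cv2.imwrite("pics/w1c.png",cv2.resize(im[0:260,170:400],None,fx=2.3,fy=2.3,interpolation=2))
```

```text
pedal rect ((520.0455932617188, 312.3621520996094), (65.23960876464844, 81.94669342041016), 13.535075187683105) [[478.70001220703125, 344.6000061035156], [497.8999938964844, 264.8999938964844], [561.2999877929688, 280.20001220703125], [542.2000122070312, 359.79998779296875]]
near edge 452.75174 286.57513 yaw 14.781927
plate corners [[427.96294942 383.69272051]
 [495.61990575 136.08240814]] bolt [[512.59053578 204.71122968  36.        ]] spindle [[539.46780223 235.59978327  21.        ]] grip [[456.22195766 173.14139808  27.        ]]
jar top [[699.99469929 353.45719037  91.        ]] cab [[701.94464488 255.80589916   0.        ]]
```

View pics/w1c.png

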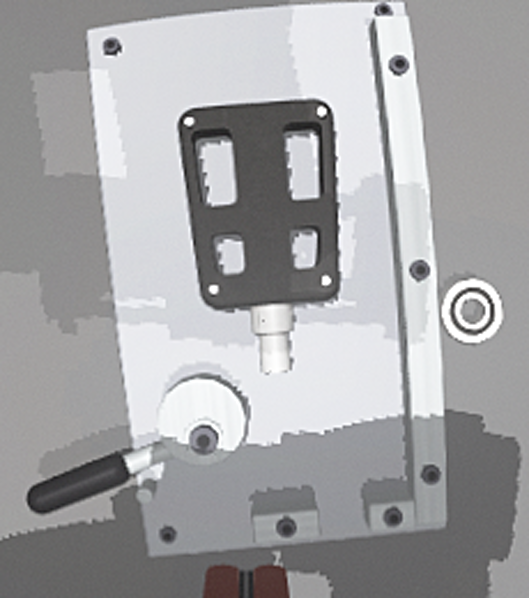

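The fixture origin comes out at about (533, 280) mm with yaw 15°. The pedal centre in fixture coordinates is about (-4.5, 32) mm, skewed by roughly 1°. I'll come down on its near side with the closed fingers.

```bash
cat > s.py <<'E'
from h import *
def F(p): 
    d=np.array(p[:2])-[.533,.280]; c,s=np.cos(np.radians(15)),np.sin(np.radians(15)); return (np.array([c*d[0]+s*d[1],-s*d[0]+c*d[1]])*1000).round(1)
if __name__=="__main__":
    s=state(); print("fix",F(s["tool_pos"]),"z",s["tool_pos"][2].round(4),"yaw",np.degrees(2*np.arctan2(s["tcp_rot"][2],s["tcp_rot"][1])).round(1),"f",s["ft_force"].round(1),"t",s["clock"])
E
python3 -m jog '[[0,0,0.05,-2,3,-2,0],[0,0,0.105,-5,6,-4,0],[0,0,0.105,-7,9.45,-8,0],[0,0,0.105,-7,9.45,-12,0],[0,0,0.105,-7,9.45,-16,0],[0,0,0.105,-7,9.45,-17.9,0],[0,0,0.105,-7,9.45,-17.9,0],[0,0,0.105,-7,9.45,-17.9,0]]'; python3 s.py
```

```text
clock: 2.25
tool_pos: [0.4612, 0.2958, 0.0247]
tcp_rot: [0.0, 0.991, 0.133, -0.0]
ft_force: [0.3, 0.1, -0.5]
width: 0.0003
fix [-65.2  33.8] z 0.0247 yaw 15.3 f [ 0.3  0.1 -0.5] t 2.25
```

```bash
python3 -m jog '[[0,0,0,0.58,0.155,0,0],[0,0,0,1.16,0.31,0,0],[0,0,0,1.55,0.41,0,0],[0,0,0,1.93,0.52,0,0],[0,0,0,2.32,0.62,0,0],[0,0,0,2.7,0.72,0,0],[0,0,0,3.09,0.83,0,0],[0,0,0,3.28,0.88,0,0],[0,0,0,3.48,0.93,0,0],[0,0,0,3.48,0.93,0,0]]'; python3 s.py
python3 -m jog '[[0,0,0,0.1,0.03,0,0],[0,0,0,0.2,0.05,0,0],[0,0,0,0.3,0.08,0,0],[0,0,0,0.4,0.1,0,0],[0,0,0,0.4,0.1,0,0]]'; python3 s.py
```

```text
clock: 3.25
tool_pos: [0.4975, 0.3041, 0.0246]
tcp_rot: [-0.0, 0.991, 0.132, 0.0]
ft_force: [0.6, 0.2, -0.2]
width: 0.0006
fix [-28.1  32.5] z 0.0246 yaw 15.2 f [ 0.6  0.2 -0.2] t 3.25
clock: 3.75
tool_pos: [0.5014, 0.3052, 0.0247]
tcp_rot: [-0.0, 0.991, 0.132, 0.0]
ft_force: [0.3, -0.1, 0.4]
width: 0.0005
fix [-24.   32.5] z 0.0247 yaw 15.2 f [ 0.3 -0.1  0.4] t 3.75
```

There's no contact force yet, so I'll take a look.

Run:
```python
from h import *
w,i=grab("wrist"); cv2.imwrite("pics/w2.png",w)
s,_=grab("side"); a=cv2.resize(s[160:245,235:335],None,fx=4,fy=4,interpolation=2); b=w[60:400,120:440]
cv2.imwrite("pics/v2.png",np.hstack([a,cv2.resize(b,(400,340))]))
```

```text
(no output)
```

View pics/v2.png

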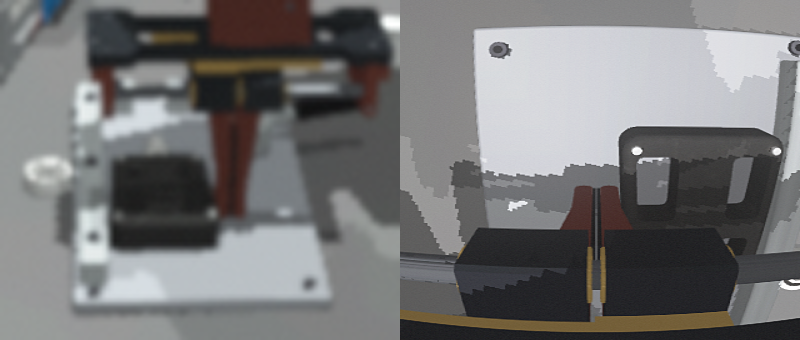

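The pedal has moved up close to the fence, still roughly square, and the finger is near its middle. I'll continue until the force rises.

```bash
python3 -m jog '[[0,0,0,0.1,0.03,0,0],[0,0,0,0.2,0.05,0,0],[0,0,0,0.2,0.05,0,0]]'; python3 s.py
python3 -m jog '[[0,0,0,0.1,0.03,0,0],[0,0,0,0.2,0.05,0,0],[0,0,0,0.2,0.05,0,0]]'; python3 s.py
python3 -m jog '[[0,0,0,0.1,0.03,0,0],[0,0,0,0.2,0.05,0,0],[0,0,0,0.2,0.05,0,0]]'; python3 s.py
```

```text
clock: 4.15
tool_pos: [0.5027, 0.3055, 0.0247]
tcp_rot: [0.0, 0.991, 0.132, -0.0]
ft_force: [-3.3, -0.7, 2.4]
width: 0.0003
fix [-22.7  32.4] z 0.0247 yaw 15.2 f [-3.3 -0.7  2.4] t 4.15
clock: 4.45
tool_pos: [0.5028, 0.3053, 0.0245]
tcp_rot: [0.001, 0.991, 0.132, -0.002]
ft_force: [-9.5, -0.6, 7.8]
width: 0.0004
fix [-22.6  32.3] z 0.0245 yaw 15.2 f [-9.5 -0.6  7.8] t 4.45
clock: 4.75
tool_pos: [0.5029, 0.3053, 0.0244]
tcp_rot: [0.001, 0.991, 0.132, -0.004]
ft_force: [-16.4, -2.0, 13.4]
width: 0.0003
fix [-22.6  32.2] z 0.0244 yaw 15.2 f [-16.4  -2.   13.4] t 4.75
```

The pedal is firmly against the fence. I'll back off, lift, and go round to the pedal's +y end, opening the jaws partway so two fingers push it squarely.

```bash
python3 -m jog '[[0,0,0,-0.7,-0.2,0,0],[0,0,0,-1.5,-0.4,0,0],[0,0,0,-1.5,-0.4,3,0],[0,0,0,-1.5,-0.4,7,0.2],[0,0,0,0,4,7,0.4],[0,0,0,1.55,8.45,7,0.4],[0,0,0,1.55,8.45,7,0.4],[0,0,0,1.55,8.45,3,0.4],[0,0,0,1.55,8.45,0.1,0.4],[0,0,0,1.55,8.45,0.1,0.4]]'; python3 s.py
python3 - <<'E'
from h import *
s,_=grab("side"); a=cv2.resize(s[160:245,235:335],None,fx=5,fy=5,interpolation=2)
cv2.imwrite("pics/v3.png",a)
E
```

```text
clock: 5.75
tool_pos: [0.5218, 0.3901, 0.0231]
tcp_rot: [0.001, 0.991, 0.132, -0.001]
ft_force: [-0.3, 0.1, 0.3]
width: 0.0348
fix [ 17.7 109.2] z 0.0231 yaw 15.2 f [-0.3  0.1  0.3] t 5.75
```

View pics/v3.png

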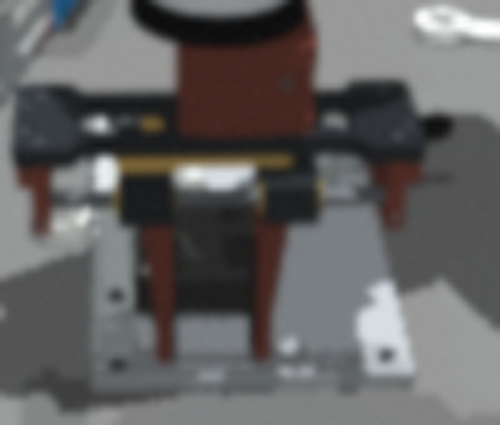

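The fingers straddle behind the pedal's +y end, as planned. Next I'll push along the fence.

```bash
python3 -m jog '[[0,0,0,0.26,-0.97,0,0.4],[0,0,0,0.52,-1.93,0,0.4],[0,0,0,0.78,-2.9,0,0.4],[0,0,0,1.04,-3.86,0,0.4],[0,0,0,1.3,-4.83,0,0.4],[0,0,0,1.55,-5.8,0,0.4],[0,0,0,1.55,-5.8,0,0.4]]'; python3 s.py
python3 -m jog '[[0,0,0,0.21,-0.77,0,0.4],[0,0,0,0.41,-1.55,0,0.4],[0,0,0,0.62,-2.32,0,0.4],[0,0,0,0.83,-3.09,0,0.4],[0,0,0,1.04,-3.86,0,0.4],[0,0,0,1.04,-3.86,0,0.4]]'; python3 s.py
```

```text
clock: 6.5
tool_pos: [0.5385, 0.3315, 0.0258]
tcp_rot: [0.0, 0.991, 0.132, 0.0]
ft_force: [0.7, -0.3, -0.4]
width: 0.0352
fix [18.7 48.3] z 0.0258 yaw 15.1 f [ 0.7 -0.3 -0.4] t 6.5
clock: 7.1
tool_pos: [0.5488, 0.293, 0.0255]
tcp_rot: [0.0, 0.991, 0.132, -0.0]
ft_force: [-0.0, -0.6, -0.3]
width: 0.0352
fix [18.6  8.5] z 0.0255 yaw 15.1 f [-0.  -0.6 -0.3] t 7.1
```

```bash
python3 -m jog '[[0,0,0,0.13,-0.48,0,0.4],[0,0,0,0.21,-0.77,0,0.4],[0,0,0,0.26,-0.97,0,0.4],[0,0,0,0.26,-0.97,0,0.4]]'; python3 s.py
python3 -m jog '[[0,0,0,0.05,-0.19,0,0.4],[0,0,0,0.1,-0.39,0,0.4],[0,0,0,0.1,-0.39,0,0.4]]'; python3 s.py
```

```text
clock: 7.5
tool_pos: [0.5511, 0.2844, 0.0256]
tcp_rot: [0.0, 0.991, 0.132, -0.0]
ft_force: [-0.4, -0.2, 0.6]
width: 0.0351
fix [18.6 -0.5] z 0.0256 yaw 15.2 f [-0.4 -0.2  0.6] t 7.5
clock: 7.8
tool_pos: [0.5521, 0.2805, 0.0256]
tcp_rot: [0.0, 0.991, 0.132, -0.0]
ft_force: [0.3, -0.3, -0.1]
width: 0.0352
fix [18.6 -4.4] z 0.0256 yaw 15.2 f [ 0.3 -0.3 -0.1] t 7.8
```

```bash
python3 -m jog '[[0,0,0,0.05,-0.19,0,0.4],[0,0,0,0.08,-0.29,0,0.4],[0,0,0,0.08,-0.29,0,0.4]]'; python3 s.py
python3 -m jog '[[0,0,0,0.05,-0.19,0,0.4],[0,0,0,0.08,-0.29,0,0.4],[0,0,0,0.08,-0.29,0,0.4]]'; python3 s.py
```

```text
clock: 8.1
tool_pos: [0.553, 0.2782, 0.0257]
tcp_rot: [-0.0, 0.991, 0.132, 0.0]
ft_force: [-0.9, 4.0, -1.4]
width: 0.0354
fix [18.8 -6.9] z 0.0257 yaw 15.2 f [-0.9  4.  -1.4] t 8.1
clock: 8.4
tool_pos: [0.5533, 0.278, 0.026]
tcp_rot: [-0.002, 0.991, 0.131, 0.0]
ft_force: [-4.8, 17.0, -1.5]
width: 0.0355
fix [19.1 -7.2] z 0.026 yaw 15.1 f [-4.8 17.  -1.5] t 8.4
```

The pedal has stopped against the end stop, with 17 N at y = -7 (expected about -6). I'll back off, lift and look from above.

```bash
python3 -m jog '[[0,0,0,-0.3,1.2,0,0.4],[0,0,0,-0.5,1.9,0,0.4],[0,0,0,-0.5,1.9,4,0.4],[0,0,0,-0.5,1.9,9,0.2],[0,0,0,-1,-1,13,0],[0,0,0,-2,-5,16,0],[0,0,0,-2.2,-7.4,17.5,0],[0,0,0,-2.2,-7.4,17.5,0],[0,0,0,-2.2,-7.4,17.5,0]]'; python3 s.py
python3 - <<'E'
from h import *
from s import F
w,i=grab("wrist"); cv2.imwrite("pics/w4.png",w); np.save("i4.npy",i,allow_pickle=True)
cv2.imwrite("pics/w4c.png",cv2.resize(w[0:270,150:400],None,fx=2.2,fy=2.2,interpolation=2))
# expected positions if home, own frame
c,s=np.cos(np.radians(15)),np.sin(np.radians(15))
for n,(x,y,z) in dict(c1=(-12.1,-106,30),c2=(-12.1,-16,30),c3=(54.9,-16,30),c4=(54.9,-106,30),tip=(21.4,-136,21),grip=(-99.8,-84.6,27),pin=(-69,-92,28),fenceL=(55,116,28),plate=(-75,130,10)).items():
    print(n,(((proj(i,[.533+(c*x-s*y)/1000,.28+(s*x+c*y)/1000,z/1000],True)[0])-[150,0])*2.2).round(0))
E
```

```text
clock: 9.3
tool_pos: [0.5319, 0.2008, 0.2009]
tcp_rot: [-0.0, 0.991, 0.132, 0.0]
ft_force: [-1.2, 0.7, -0.3]
width: 0.0
fix [-21.5 -76.2] z 0.2009 yaw 15.1 f [-1.2  0.7 -0.3] t 9.3
c1 [299. 495.]
c2 [301. 303.]
c3 [447. 306.]
c4 [437. 494.]
tip [364. 545.]
grip [115. 449.]
pin [179. 465.]
fenceL [448.  29.]
plate [168.  10.]
```

View pics/w4c.png

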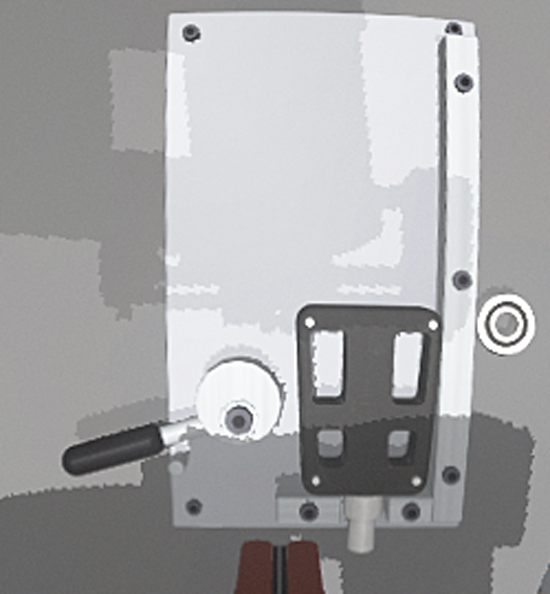

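The pedal is home. Its body is square at (297–440, 305–495) in the crop, hard on the stop, with the spindle through the notch to (362,548). The lever is still open and the fixture frame agrees to within about 3 mm. Now I'll work out the lever path, with the tool turning along with the lever.

```bash
cat > lev.py <<'E'
from s import *
import sys
c,s_=np.cos(np.radians(15)),np.sin(np.radians(15))
def pose(a,d,r=72):
    th=np.radians(195)-a; u=np.array([np.cos(th),np.sin(th)]); t=np.array([np.sin(th),-np.cos(th)])
    p=np.array([-38,-68])+r*u-d*t
    return np.array([533+c*p[0]-s_*p[1],280+s_*p[0]+c*p[1]])/10
b=pose(0,28); S=state(); print("approach",(b-S["tool_pos"][:2]*100).round(2))
for a in np.arange(0,1.75,.13): print(round(a,2),(pose(a,17)-b).round(2))
E
python3 lev.py
```

```text
approach [-6.61 -5.7 ]
0.0 [-0.55  0.95]
0.13 [-1.16  1.69]
0.26 [-1.67  2.51]
0.39 [-2.07  3.38]
0.52 [-2.36  4.3 ]
0.65 [-2.52  5.25]
0.78 [-2.56  6.21]
0.91 [-2.47  7.16]
1.04 [-2.27  8.1 ]
1.17 [-1.94  9.  ]
1.3 [-1.49  9.86]
1.43 [-0.94 10.65]
1.56 [-0.29 11.36]
1.69 [ 0.44 11.98]
```

```bash
python3 -m jog '[[0,0,0.13,-3,-3,-2,0],[0,0,0.26,-6.6,-5.7,-5,0],[0,0,0.26,-6.6,-5.7,-9,0],[0,0,0.26,-6.6,-5.7,-13,0],[0,0,0.26,-6.6,-5.7,-16,0],[0,0,0.26,-6.6,-5.7,-17.5,0],[0,0,0.26,-6.6,-5.7,-17.5,0],[0,0,0.26,-6.6,-5.7,-17.5,0]]'; python3 s.py
```

```text
clock: 10.15
tool_pos: [0.4652, 0.1446, 0.0249]
tcp_rot: [0.0, 0.966, 0.26, -0.001]
ft_force: [-0.8, -0.2, -1.0]
width: 0.0005
fix [-100.5 -113.3] z 0.0249 yaw 30.1 f [-0.8 -0.2 -1. ] t 10.15
```

```bash
python3 -m jog '[[0,0,0,-0.55,0.95,0,0],[0,0,-0.13,-1.16,1.69,0,0],[0,0,-0.26,-1.67,2.51,0,0],[0,0,-0.39,-2.07,3.38,0,0],[0,0,-0.52,-2.36,4.3,0,0],[0,0,-0.65,-2.52,5.25,0,0],[0,0,-0.78,-2.56,6.21,0,0],[0,0,-0.78,-2.56,6.21,0,0]]'; python3 s.py; python3 -c "
from s import *
w,i=grab('wrist'); cv2.imwrite('pics/w5.png',w)"
```

```text
clock: 10.95
tool_pos: [0.4404, 0.2077, 0.0268]
tcp_rot: [-0.001, 0.992, -0.127, 0.001]
ft_force: [0.2, -1.4, 0.1]
width: 0.0003
fix [-108.2  -45.9] z 0.0268 yaw -14.6 f [ 0.2 -1.4  0.1] t 10.95
```

View pics/w5.png

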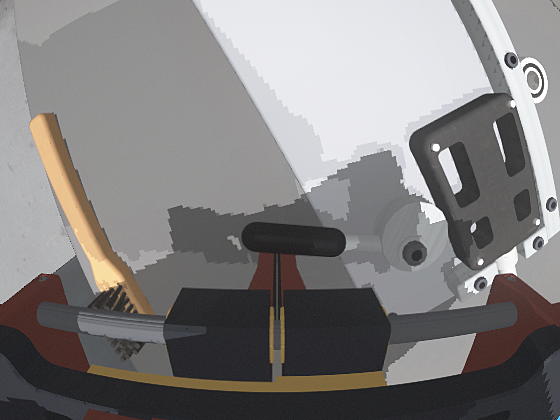

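The lever (grip at (295,240)) follows the fingers. The pedal and brush are undisturbed.

```bash
python3 -m jog '[[0,0,-0.13,0.09,0.95,0,0],[0,0,-0.26,0.29,1.89,0,0],[0,0,-0.39,0.62,2.79,0,0],[0,0,-0.39,0.62,2.79,0,0]]'; python3 s.py
python3 -m jog '[[0,0,-0.07,0.23,0.44,0,0],[0,0,-0.13,0.45,0.86,0,0],[0,0,-0.2,0.73,1.26,0,0],[0,0,-0.26,1,1.65,0,0],[0,0,-0.26,1,1.65,0,0]]'; python3 s.py
```

```text
clock: 11.4
tool_pos: [0.4463, 0.2343, 0.0261]
tcp_rot: [-0.0, 0.949, -0.316, 0.0]
ft_force: [-0.4, -0.4, -1.3]
width: 0.0004
fix [-95.6 -21.7] z 0.0261 yaw -36.8 f [-0.4 -0.4 -1.3] t 11.4
clock: 11.9
tool_pos: [0.4531, 0.2481, 0.0254]
tcp_rot: [0.003, 0.9, -0.435, -0.002]
ft_force: [-6.4, -6.7, 4.2]
width: 0.0005
fix [-85.4 -10.1] z 0.0254 yaw -51.6 f [-6.4 -6.7  4.2] t 11.9
```

```bash
python3 -m jog '[[0,0,-0.07,0.33,0.36,0,0],[0,0,-0.13,0.65,0.71,0,0],[0,0,-0.13,0.65,0.71,0,0]]'; python3 s.py
python3 -m jog '[[0,0,-0.07,0.37,0.31,0,0],[0,0,-0.07,0.37,0.31,0,0]]'; python3 s.py;python3 -m jog '[[0,0,-0.05,0.37,0.31,0,0],[0,0,-0.05,0.37,0.31,0,0]]'; python3 s.py
```

```text
clock: 12.2
tool_pos: [0.4574, 0.2541, 0.025]
tcp_rot: [0.005, 0.87, -0.493, -0.003]
ft_force: [-11.5, -9.8, 9.4]
width: 0.0006
fix [-79.7  -5.4] z 0.025 yaw -59.0 f [-11.5  -9.8   9.4] t 12.2
clock: 12.4
tool_pos: [0.4599, 0.2568, 0.0249]
tcp_rot: [0.006, 0.852, -0.523, -0.004]
ft_force: [-14.6, -11.3, 14.3]
width: 0.0006
fix [-76.6  -3.5] z 0.0249 yaw -63.0 f [-14.6 -11.3  14.3] t 12.4
clock: 12.6
tool_pos: [0.4597, 0.2577, 0.0242]
tcp_rot: [0.01, 0.839, -0.544, -0.006]
ft_force: [-24.6, -15.6, 18.0]
width: 0.0006
fix [-76.6  -2.6] z 0.0242 yaw -65.9 f [-24.6 -15.6  18. ] t 12.6
```

The finger has stopped at about α = 1.53 while the force keeps rising, which suggests the hard stop. One more small push, then I'll retreat and check.

```bash
python3 -m jog '[[0,0,0,0.3,0.2,0,0],[0,0,0,0.3,0.2,0,0]]'; python3 s.py
python3 -m jog '[[0,0,0,-1,-0.7,0,0],[0,0,0,-2.5,-1.8,0,0],[0,0,0,-4,-3,0,0],[0,0,0.1,-4,-3,5,0],[0,0,0.25,-2,-6,10,0],[0,0,0.4,1,-9,14,0],[0,0,0.55,4,-10,16,0],[0,0,0.7,5,-11,17,0],[0,0,0.85,6,-11,17,0],[0,0,0.85,6,-11,17,0]]'; python3 s.py
python3 - <<'E'
from h import *
w,i=grab("wrist"); cv2.imwrite("pics/w6.png",w); np.save("i6.npy",i,allow_pickle=True)
E
```

```text
clock: 12.8
tool_pos: [0.4599, 0.258, 0.0239]
tcp_rot: [0.013, 0.84, -0.543, -0.007]
ft_force: [-30.9, -20.9, 27.6]
width: 0.0004
fix [-76.3  -2.4] z 0.0239 yaw -65.8 f [-30.9 -20.9  27.6] t 12.8
clock: 13.8
tool_pos: [0.5345, 0.1551, 0.1966]
tcp_rot: [-0.001, 0.989, -0.149, 0.001]
ft_force: [0.5, -0.6, -0.4]
width: 0.0005
fix [ -30.9 -121. ] z 0.1966 yaw -17.2 f [ 0.5 -0.6 -0.4] t 13.8
```

View pics/w6.png

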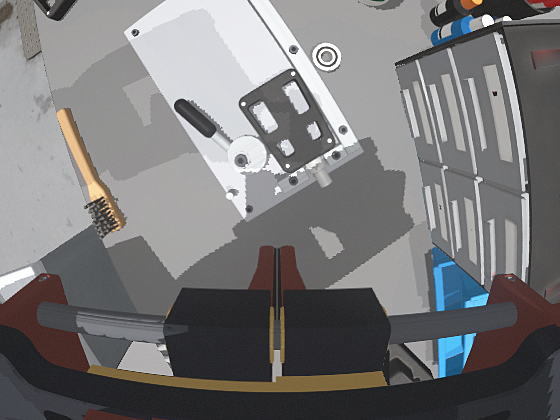

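Lever is swung round (grip about (194,117), bolt (240,160)), and the cam touches the pedal. Next I'll put numbers on the lever angle and the pedal's pose.

```bash
python3 - <<'E'
from h import *
from s import F
i=np.load("i6.npy",allow_pickle=True).item(); im=cv2.imread("pics/w6.png")
f=lambda uv,z: np.array([F(p) for p in cast(i,uv,z,True)])
g=cv2.cvtColor(im,cv2.COLOR_BGR2GRAY)
def blob(x0,x1,y0,y1,t):
    m=np.zeros_like(g); m[y0:y1,x0:x1]=(g[y0:y1,x0:x1]<t)*255
    return max(cv2.findContours(m,0,1)[0],key=cv2.contourArea)[:,0,:]
k=blob(165,222,90,142,70); P=f(k,.027); v=cv2.fitLine(P.astype(np.float32),2,0,.01,.01).ravel()
b=f([[240,160]],.036)[0]; e=P.mean(0)
d=e-b; print("bolt",b,"grip",e,"lever angle by pts",195-np.degrees(np.arctan2(d[1],d[0])),"by axis",v[:2],"rad",np.radians(195)-np.arctan2(d[1],d[0]))
k=blob(236,345,64,176,85); P=f(k,.03); print("pedal",cv2.minAreaRect(P.astype(np.float32)))
print("pedal corner dots",f([[250,103],[296,76],[330,145],[288,166]],.03))
# 4 bright dots; plate near edge
pt=f([[125,33],[246,222]],.01); dd=pt[0]-pt[1]; print("plate edge",pt,"yaw err deg",np.degrees(np.arctan2(-dd[0],dd[1])))
print("tip",f([[325,184]],.021))
E
python3 - <<'E'
import cv2
a=cv2.imread("pics/w6.png")[40:240,160:380]; cv2.imwrite("pics/w6c.png",cv2.resize(a,None,fx=3,fy=3,interpolation=2))
E
```

```text
bolt [-40.4 -68.5] grip [-56.65274725  -7.30659341] lever angle by pts 90.12584975665783 by axis [ 0.26494414 -0.96426374] rad 1.5729928194114096
pedal ((42.56207275390625, -44.410400390625), (13.2189359664917, 35.040225982666016), 11.567440032958984)
pedal corner dots [[  -2.8  -27.1]
 [  48.8  -28.1]
 [  41.6 -103.1]
 [  -4.7  -99.2]]
plate edge [[ -74.1  124.7]
 [ -76.7 -129.9]] yaw err deg -0.5850897429315045
tip [[  17.6 -136.5]]
```

View pics/w6c.png

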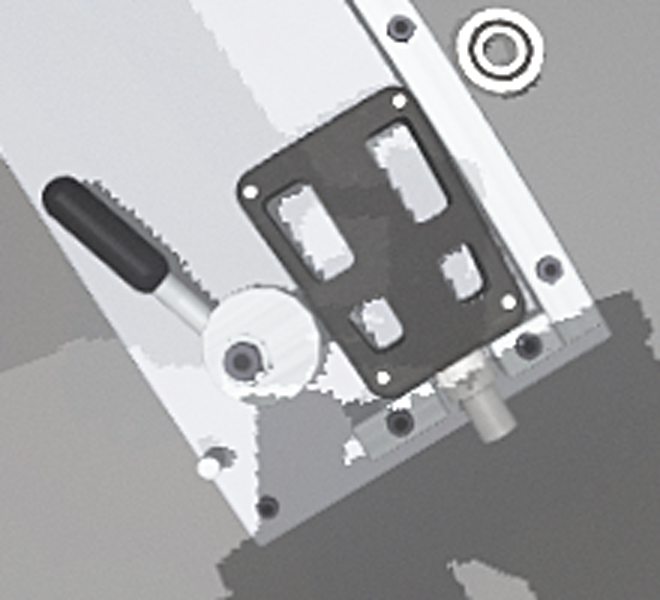

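The lever is at the hard stop (1.57 rad). I typed the pedal dot pixels roughly, so I'll redo that with the pixels read from the crop.

Run:
```python
from h import *
from s import F
i=np.load("i6.npy",allow_pickle=True).item()
f=lambda uv,z: np.array([F(p) for p in cast(i,np.array(uv)/3+[160,40],z,True)])
D=f([[250,191],[400,101],[509,301],[382,377]],.03); print("dots",D)
a=(D[0]+D[1])/2; b=(D[2]+D[3])/2; d=a-b; print("axis skew deg",np.degrees(np.arctan2(-d[0],d[1])), "end skews",[np.degrees(np.arctan2(v[1],v[0])).round(2) for v in (D[1]-D[0],D[2]-D[3])])
s=f([[401,424],[529,346]],.031); print("stop screws",s,np.degrees(np.arctan2(*(s[1]-s[0])[::-1])))
s=f([[400,27],[550,269]],.029); print("fence screws",s)
```

```text
dots [[ -8.5 -24.1]
 [ 47.8 -24.8]
 [ 43.6 -99. ]
 [ -5.1 -98.6]]
axis skew deg -0.3082460079819963 end skews [np.float64(-0.71), np.float64(-0.47)]
stop screws [[  -8.  -115.1]
 [  41.7 -115. ]] 0.11528310300572359
fence screws [[ 61.3  -3.6]
 [ 61.  -97. ]]
```

```bash
python3 -c "
from bench import *
close_job()"
```

```text
the job is handed in; nothing more can be done
```

The pedal is home and clamped, and I handed the job in at about 14 s on the robot's clock. The hand-in gives no verdict, so the results below rest on my own checks.

**What I did:** I pushed the pedal flat onto the long fence with the closed fingers, to about 16 N. Two half-open fingers then pushed it along the fence until it met the end stop at about 17 N. After that I swung the lever clockwise until it stopped turning, at about 37 N sideways, and drew the arm clear. The pedal was only pushed; I did not grip or lift it.

**Last checks, from the wrist picture after the arm withdrew:**
- **Lever:** measured at 1.57 rad, its hard stop.
- **Pedal position:** its centre measured (19.5, -61.6) mm in my estimated fixture frame. Correcting for the 2 mm or so by which the fence and stop screws read off their expected places gives about (21.3, -60) mm, against a target of (21.4, -61).
- **Squareness:** within about 0.7°, with the spindle through the notch.
- **Rest of the bench:** the bearing and brush are where they were. The other things were out of the arm's way and I did not measure them.

**Failed or unproven:**
- An automatic outline measurement of the pedal in the last picture failed, and my first reading of its corner dots was too rough. I replaced both with dots read from an enlarged crop.
- I could not measure the cam's force on the pedal directly. I inferred it from the contact seen in the picture and from the resistance rising over the last part of the lever's travel.

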